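# Hold the tool chest's sprung lid at its balance point for a spring change

## Robot

A 6-joint arm with a two-finger parallel gripper is mounted at the origin on the work surface. World frame = base frame: x ahead of the robot, y to its left, z up, the work surface at z = 0. Lengths are in m, angles in rad, forces in N, time in s.
With the tool pointing down it reaches from about 0.425 to 0.95 m from the base axis. Payload 3.5 kg.
Tool frame: the origin (TCP) lies at the very end of the fingers, on their centre line; the grasp point (between the pads) lies 19 mm behind it; z points along the fingers, y is the line along which they close (so a half turn about z gives the same grasp; the last joint's range is limited). The gripper opens to 85 mm and grips with 20 to 120 N. Pads are 22 mm wide; open, the fingers measure 114 mm over their backs; the gripper's body (76 mm by 85 mm) begins 54 mm behind the grasp point. The pads swing forward as they close: fully open they stand 13 mm farther back than shut.
Start: joints at [1.038, 0.286, 1.577, -0, 1.279, -0.15], TCP at [0.252, 0.626, 0.231] pointing down, gripper open.
Joint ranges: [-2.77, 2.77], [-0.9, 2.22], [0.21, 2.48], [-1.53, 4.67], [0.24, 2.81], [-2.84, 2.84]. Speed limits (rad/s): [2.79, 2.79, 3.14, 3.14, 3.14, 3.14].

## Interface

Orientations are given as a unit quaternion [x, y, z, w].
In Python, from plant import ctrl gives the robot as it stands.
- The arm moves only by the tool carry_out, never from a script. Its argument "deltas" is one flat list of numbers, 6 for each row, row after row: the shift along the tool's x, y, z in m, then the turn, a rotation vector about the tool's x, y, z in rad. A call has 1 to 5 rows; each row is the pose to reach, as a shift and turn from the pose commanded when the call began, along the tool's axes at that moment; what a row does not reach only later rows make up. A row lasts 1/8 s, in which the tool goes at most 62.5 mm and 10.7 degrees, less where a joint would pass 70% of its speed; a pose out of reach is approached as far as the arm can. A call with a gripper value outside its range is refused whole. "grip" is the opening in per cent of the stroke, from 0 (shut) to 100 (fully open), set as the call begins (left out, the last holds). The fingers move at their own pace and stop on an object; "grip_force" is the grip in N (left out, the last holds). Time passes only in rows, so rows that repeat a pose let the fingers close. It gives the time, the measured TCP pose, the force, the opening and the grip force at its end, in the units of the state.
- ctrl.get_state(): the state, without advancing time (a new reading comes with each control period).
- ctrl.read_camera(name): name is "side" or "top"; returns (picture, depth): 480x640x3 uint8, red, green, blue; 480x640 float32, m along the optical axis (not along the pixel's ray), 0 where there is no reading.
- ctrl.camera_model(name): a dict with "intrinsics" (3x3 intrinsics, pixels), "k1" (the pictures are not rectified: a ray, as slopes to the right and down, at radius r is drawn at 1 + k1 r^2 times it, then the intrinsics apply), "extrinsics" (4x4, takes a point from world to camera coordinates). Camera axes: x right, y down, z forward; pixel columns grow to the right and rows downward; lengths in m; the calibration is good to about 2 mm. A picture is of the moment at which its call begins. camera_model takes no time and is no camera call.
- ctrl.sign_off(): hands the job in; it is judged then, once.
Trained networks look in the newest picture that a camera, given by its name, has taken for a name from the list of things; names that differ only in an ending like _2 or _b are one class to them, and where a whole thing is asked for, a point or a joint stands for the part that bears it (a point fixed in the world has none). Each returns a list of dicts, best first, with "score" (0 to 1); they miss things now and then, are a little off and sometimes report something else, mostly with a low value. They report only what shows in the picture. A call takes as long as a camera call.
- ctrl.find_in(camera, query): "uv" ([column, row] in pixels, amid what is visible of it).
The state is a dict: "time": time; "qpos": joint angles; "dq": joint speeds; "joint_efforts": joint torques, N m; "eef_pos": TCP position; "tcp_rot": TCP orientation; "contact_force": force on the tool from outside, world axes, zero at the start; "wrist_torque": the same for the moment, N m; "opening": opening from 0.0 (shut) to 1.0 (fully open); "finger_force": force on a finger pad.
Only numpy, scipy, OpenCV 4.12 (cv2) and the standard library are available. Lean on these libraries where they do the work, as an engineer would, in place of code of your own. Each camera call takes 0.05 s, during which the arm holds its last target. There are 200 camera calls.

## Task

I am changing the clips of the springs on the tool chest's lid: first pull the upper left drawer (left as the robot sees it) all the way out by its handle and leave it out, so that I can reach the spare clips in it. Then lift the lid by the bar on its front until it is past the point where its springs begin to carry it, keeping hold so that it neither flies open nor drops, and ease it back to just below that point, where it hardly weighs anything but still wants to close. Finish there, still holding the lid by its bar, because I work on the hinge while you hold it; leave the other drawers shut and the other things on the bench where they are.

Things in the scene. Friction and masses are not known exactly. Their poses are not given: they have to be found in the camera images.
- chest: Grey steel tool chest fixed on the bench: 180 mm deep (x), 460 wide (y), 151 high with its lid shut. Origin: centre of its underside; x from its front to its rear (away from the robot), y to the left. Front: two drawers side by side (fronts 224 x 60 mm, tops 3 mm below the lid's lower edge) over one wide drawer. The lid's hinge line runs along y at x = +90 mm, 127 mm up.
- drawer_left (a joint): How far the chest's upper left drawer is out, in m: 0 shut, 0.090 at its stop; it may start up to 10 mm ajar. It slides out along the chest's -x, towards the robot, with about 2 N of friction, and stays where it is left.
- drawer_left_pull (a point): Middle of the upper left drawer's handle: a level round steel bar 10 mm thick, 80 mm long, along the drawer's front, its centre line 45 mm out on two end posts, 117 mm above the bench (34 mm below the top of the shut lid). Moves with the drawer. Axes as the chest's: x square into the drawer's front, y along the bar.
- lid (a joint): Angle of the chest's lid, rad: 0 shut, 1.6 fully open. A sheet-steel pan 180 x 460 x 24 mm, 0.9 kg, hinged along the chest's rear upper edge, part-carried by coil springs on the hinge. It balances at 0.72 rad: below, it falls shut; above, the springs throw it open. To raise it takes 1.1 N at the bar when shut, under 0.5 N near balance; little friction.
- lid_bar (a point): Middle of the lid's lifting bar: a level round steel bar 12 mm thick, 100 mm long, along the middle of the lid's front, its centre line 45 mm out on two end posts; 143 mm above the bench when shut. Rides on the lid: 225 mm before the hinge line and 16 mm above the lid's lower edge. Shut, its axes are the chest's (y along the bar); it turns about +y as the lid opens.
- drawer_right (a joint): How far the upper right drawer is out, in m; 0 shut. To be left shut. Its handle is like the left one's.
- drawer_bottom (a joint): How far the wide lower drawer is out, in m; 0 shut. To be left shut. Its handle, an 80 mm bar 45 mm out, is in the middle of the front 39 mm above the bench.
- wrench: Loose steel wrench 200 mm long lying on the bench in front of the right half of the chest; bystander.
- hammer: Loose hammer 280 mm long lying to the left, beyond the drum; bystander.
- drum: Loose abrasive drum, a brown cone 88 mm wide and 102 mm high, standing in front and to the left of the chest; bystander.
- scourer: Loose green scouring pad 100 x 150 x 16 mm lying in front of the left half of the chest; bystander.
- disc: Loose black cutting disc 115 mm across, 6 mm thick, lying on the bench in front of the chest, below where the drawer comes out; bystander.
- tape: Loose yellow tape measure 65 x 34 x 62 mm standing to the right of the chest; bystander.
- strap: Loose bent flat-bar workpiece of bright steel, 350 mm long with a half-round arch 70 mm high, on a plywood board to the robot's right; bystander.

How it is judged:
By the outcome, as a careful person would: the job done as asked, in the order asked, and still so for the second after the job is handed in, while the arm keeps its last pose, push and grip.
It also fails if it takes over 48 s, if anything falls off the work surface, if the arm or the gripper's body presses on something with over 40 N, if the wrist force passes 120 N, or if a joint passes its speed limit or range.

## Working session

There is one attempt and no reset: what is moved stays moved. The work goes in short steps, Python scripts to look and compute and a tool call to move; the robot and the scene stay as the last step left them, time stands still between calls to the robot, and variables do not carry over. Pictures are saved under pics/ and viewed, at most 10 in all, crops included, and the job is handed in when it is done.

Besides the shell and the picture viewer there is one more tool, called after "Request:" as a command line: name --argument value ..., lists and objects as JSON in quotes. carry_out: Moves the arm, as the interface text tells. Its arguments: {"type":"object","properties":{"deltas":{"type":"array"},"grip":{"type":"number"},"grip_force":{"type":"number"}},"required":["deltas"]}

```bash
ls; mkdir -p pics; cat > h.py <<'E'
import numpy as np, cv2
from plant import ctrl
from scipy.spatial.transform import Rotation as R
def cloud(name,d):
    m=ctrl.camera_model(name);K=np.array(m["intrinsics"]);k1=m["k1"];E=np.array(m["extrinsics"])
    v,u=np.mgrid[:480,:640]
    xd=(u-K[0,2])/K[0,0];yd=(v-K[1,2])/K[1,1];x,y=xd.copy(),yd.copy()
    for _ in range(15):
        f=1+k1*(x*x+y*y);x=xd/f;y=yd/f
    P=np.stack([x*d,y*d,d],-1)
    W=(P-E[:3,3])@E[:3,:3]
    W[d<=0]=np.nan
    return W
def snap(name,fn=None):
    p,d=ctrl.read_camera(name)
    if fn: cv2.imwrite("pics/"+fn,p[:,:,::-1])
    return p,cloud(name,d)
E
python3 - <<'E'
from h import *
np.set_printoptions(precision=4,suppress=True)
for c in("side","top"):
    p,W=snap(c,c+"0.png"); m=ctrl.camera_model(c);E=np.array(m["extrinsics"]);print(c,-E[:3,:3].T@E[:3,3],E[2,:3],m["k1"],np.array(m["intrinsics"])[0])
    np.save(c+"0.npy",W)
    for q in("chest","drawer_left_pull","lid_bar","disc","drum","scourer"):
        for r in ctrl.find_in(c,q)[:3]:
            u,v=map(int,r["uv"]);print(q,r["uv"],round(r["score"],2),W[min(v,479),min(u,639)])
print(ctrl.get_state())
E
```

```text
pics
side [-0.121  -0.7486  1.1038] [ 0.5059  0.523  -0.686 ] -6.393855936885414e-05 [434.0208   0.     315.5875]
chest [335.5, 241.8] 0.72 [ 0.6399 -0.0516  0.1541]
drawer_left_pull [285.8, 235.1] 0.95 [0.5806 0.1307 0.0939]
drawer_left_pull [347.6, 271.7] 0.74 [ 0.6235 -0.1275  0.0844]
lid_bar [336.7, 232.3] 0.59 [ 0.6734 -0.0228  0.1539]
lid_bar [286.2, 237.4] 0.53 [0.5819 0.1273 0.086 ]
lid_bar [338.4, 331.5] 0.35 [ 0.4769 -0.2374  0.0095]
disc [283.4, 282.8] 0.82 [0.4813 0.0276 0.0099]
drum [235.7, 232.3] 0.84 [0.475  0.2831 0.0701]
drum [349.0, 268.9] 0.38 [ 0.6295 -0.1296  0.0958]
scourer [247.6, 268.8] 0.91 [0.426  0.1533 0.0193]
top [ 0.1854 -0.0183  1.9545] [ 0.2094  0.0017 -0.9778] -0.05832654331526438 [569.5158   0.     316.22  ]
chest [308.4, 213.4] 0.56 [0.6742 0.0121 0.149 ]
drawer_left_pull [279.0, 243.9] 0.74 [0.5865 0.1098 0.0873]
lid_bar [308.1, 209.9] 0.68 [0.6904 0.0123 0.1397]
disc [303.7, 273.7] 0.66 [0.4977 0.0305 0.008 ]
drum [223.4, 273.3] 0.76 [0.4831 0.2932 0.0939]
scourer [269.0, 292.7] 0.87 [0.4307 0.1464 0.0128]
{'time': 0.7, 'qpos': array([ 1.038 ,  0.2863,  1.5767, -0.    ,  1.2786, -0.15  ]), 'dq': array([ 0.0007, -0.0008, -0.0022, -0.0009,  0.0013, -0.0013]), 'joint_efforts': array([  0.0014, -40.5808, -29.2869,  -0.0001,   0.0005,   0.    ]), 'eef_pos': array([0.2521, 0.6261, 0.2314]), 'tcp_rot': array([0.1902, 0.9817, 0.    , 0.    ]), 'contact_force': array([ 0.1067,  0.3056, -0.7478]), 'wrist_torque': array([-0.0335, -0.01  ,  0.0158]), 'finger_force': 0.0, 'opening': 0.9983756953080171}
```

```bash
python3 - <<'E'
import cv2
a=cv2.imread("pics/side0.png");b=cv2.imread("pics/top0.png")
cv2.imwrite("pics/s1.png",cv2.resize(a[150:360,180:460],(800,600)))
cv2.imwrite("pics/t1.png",cv2.resize(b[140:350,180:460],(800,600)))
E
```

```text
(no output)
```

View pics/s1.png

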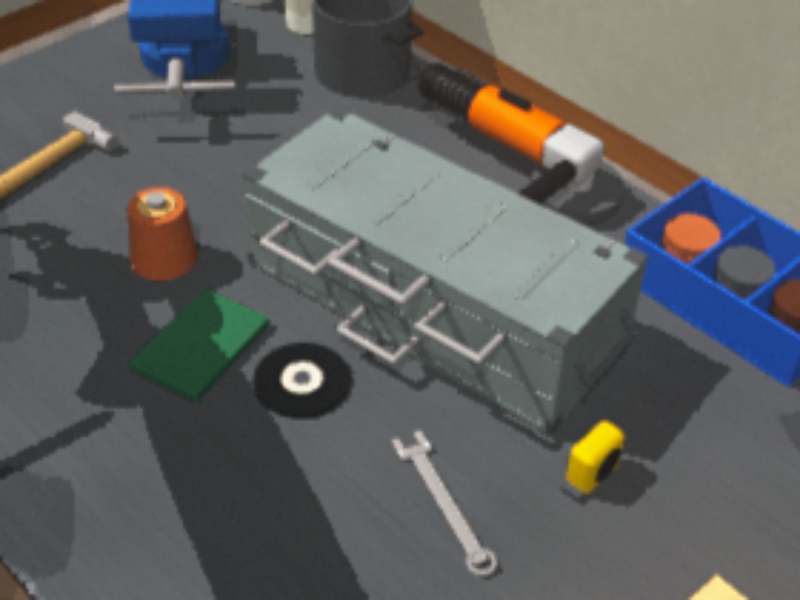

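View pics/t1.png

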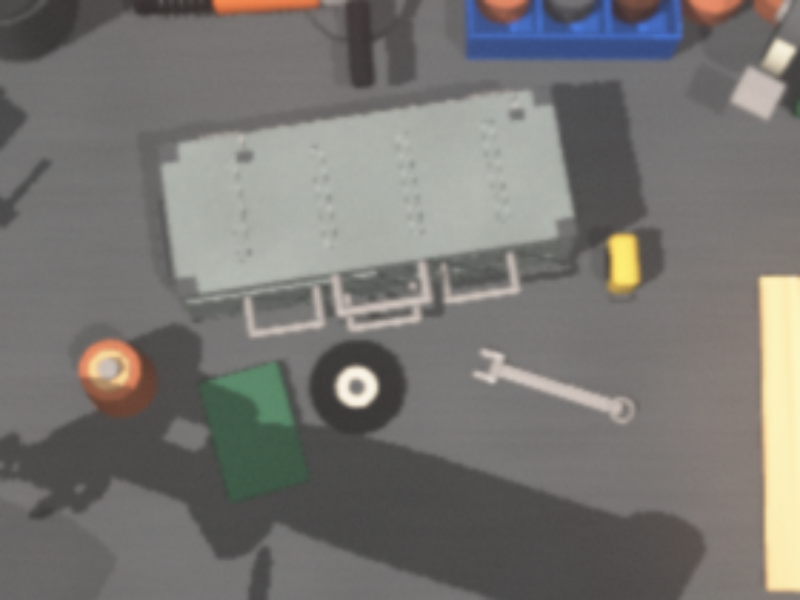

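The side view shows the chest with the left pull at about (285,235) in the full frame, the lid bar at about (310,243) and the right pull at about (341,267). In the top view the chest is yawed slightly, with its left end nearer the robot, and the disc and scourer lie in front of it. Next I fit the chest pose and the bars.

```bash
cat > fit.py <<'E'
from h import *
np.set_printoptions(precision=4,suppress=True)
Ws={c:np.load(c+"0.npy") for c in("side","top")}
pose={}
for c,W in Ws.items():
    P=W.reshape(-1,3);P=P[np.isfinite(P).all(1)]
    s=P[(P[:,2]>.138)&(P[:,2]<.165)&(abs(P[:,0]-.7)<.22)&(abs(P[:,1])<.33)]
    # keep the lid blob: remove thin bars by neighbourhood density
    g=np.zeros((500,700),np.uint8);ij=np.c_[(s[:,0]-.45)*1000,(s[:,1]+.35)*1000].astype(int).clip(0,[499,699]);g[ij[:,0],ij[:,1]]=255
    g=cv2.morphologyEx(g,cv2.MORPH_CLOSE,np.ones((9,9)));g=cv2.morphologyEx(g,cv2.MORPH_OPEN,np.ones((41,41)))
    ct=max(cv2.findContours(g,0,2)[0],key=cv2.contourArea);r=cv2.minAreaRect(ct)
    b=cv2.boxPoints(r);print(c,r,"zmed",np.median(s[:,2]))
    cx,cy=r[0][1]/1000+.45,r[0][0]/1000-.35
    e=[b[(i+1)%4]-b[i] for i in range(2)];L=max(e,key=np.linalg.norm);yv=np.array([L[1],L[0]]);yv*=np.sign(yv[1]);psi=np.arctan2(-yv[0],yv[1])
    print(" centre",cx,cy,"psi",psi);pose[c]=(cx,cy,psi)
cx,cy,psi=np.mean(list(pose.values()),0)
X=np.array([np.cos(psi),np.sin(psi)]);Y=np.array([-X[1],X[0]])
for c,W in Ws.items():
    P=W.reshape(-1,3);P=P[np.isfinite(P).all(1)]
    l=np.c_[(P[:,:2]-[cx,cy])@X,(P[:,:2]-[cx,cy])@Y,P[:,2]]
    for n,y0,z0 in(("L",.115,.117),("R",-.115,.117),("lid",0,.143)):
        m=(abs(l[:,1]-y0)<.03)&(abs(l[:,2]-z0)<.02)&(l[:,0]>-.19)&(l[:,0]<-.112)
        q=l[m];
        if len(q): print(c,n,len(q),"med chest",np.median(q,0),"world",np.median(P[m],0),"std",q.std(0))
E
python3 fit.py
```

```text
side ((359.9053955078125, 241.4324493408203), (184.94886779785156, 460.6459655761719), 80.53767395019531) zmed 0.15131976919818196
 centre 0.6914324493408204 0.009905395507812498 psi 0.16514876
top ((361.736572265625, 246.33108520507812), (188.03887939453125, 460.71343994140625), 81.02737426757812) zmed 0.1516047404682996
 centre 0.6963310852050781 0.011736572265625023 psi 0.15660189
side L 45 med chest [-0.1411  0.1162  0.1206] world [0.5366 0.103  0.1206] std [0.0029 0.017  0.0031]
side R 57 med chest [-0.1372 -0.1161  0.1213] world [ 0.5777 -0.1251  0.1213] std [0.0027 0.0177 0.0026]
side lid 63 med chest [-0.1376 -0.0002  0.1478] world [ 0.5584 -0.0113  0.1478] std [0.0031 0.0174 0.0031]
top L 55 med chest [-0.1369  0.1159  0.1206] world [0.5411 0.1033 0.1206] std [0.003  0.0174 0.0038]
top R 55 med chest [-0.1329 -0.1169  0.1214] world [ 0.5814 -0.1263  0.1214] std [0.0028 0.0172 0.0053]
top lid 67 med chest [-0.1337 -0.0002  0.1487] world [ 0.5625 -0.0112  0.1487] std [0.0033 0.0178 0.0049]
```

The two views agree: chest centre about (0.694, 0.011), yaw about 0.161. The left pull is near (0.539, 0.103) and about 4 mm ajar. The lid bar is near (0.5605, -0.011).

```bash
cat > plan.py <<'E'
# plan.py bx by bz tilt : grasp point in world, tilt = tool z leaning forward (rad); prints calls as rows
import sys,json
from h import *
np.set_printoptions(precision=4,suppress=True)
PSI=.161
def pose(g,tilt):
    X=np.array([np.cos(PSI),np.sin(PSI),0]);Z=np.array([0,0,1.])
    z=np.sin(tilt)*X-np.cos(tilt)*Z; y=np.cos(tilt)*X+np.sin(tilt)*Z
    return np.array(g)+.019*z, R.from_matrix(np.c_[np.cross(y,z),y,z])
def rows(path):  # path: list of (pos,R) after start; start = measured state; split in calls of 5
    s=ctrl.get_state();p0,r0=s["eef_pos"],R.from_quat(s["tcp_rot"])
    for k in range(0,len(path),5):
        o=[]
        for p,r in path[k:k+5]:
            o+=[*np.round(r0.inv().apply(p-p0),3).tolist(),*np.round((r0.inv()*r).as_rotvec(),3).tolist()]
        print(json.dumps(o))
        p0,r0=p0+r0.apply(o[-6:-3]),r0*R.from_rotvec(o[-3:])
def line(g,tilt,n=None):
    s=ctrl.get_state();p0,r0=s["eef_pos"],R.from_quat(s["tcp_rot"]);p,r=pose(g,tilt)
    w=(r0.inv()*r).as_rotvec();n=n or int(np.ceil(max(np.linalg.norm(p-p0)/.05,np.linalg.norm(w)/.17,1)))
    return [(p0+(p-p0)*i/n,r0*R.from_rotvec(w*i/n)) for i in range(1,n+1)]
if __name__=="__main__":
    a=[float(x) for x in sys.argv[1:]]
    rows(line(a[:3],a[3],int(a[4]) if len(a)>4 else None))
E
python3 plan.py .539 .103 .21 .35
```

```text
[-0.036, -0.029, 0.003, -0.025, -0.014, 0.078, -0.072, -0.058, 0.006, -0.049, -0.028, 0.156, -0.108, -0.086, 0.009, -0.074, -0.041, 0.234, -0.144, -0.115, 0.012, -0.098, -0.055, 0.313, -0.18, -0.144, 0.015, -0.123, -0.069, 0.391]
[-0.044, -0.014, 0.003, -0.024, -0.014, 0.078, -0.088, -0.027, 0.006, -0.049, -0.028, 0.156, -0.132, -0.04, 0.01, -0.073, -0.042, 0.234, -0.176, -0.054, 0.013, -0.098, -0.056, 0.312, -0.22, -0.067, 0.016, -0.122, -0.069, 0.391]
[-0.046, 0.004, 0.006, -0.025, -0.014, 0.078, -0.091, 0.008, 0.011, -0.049, -0.028, 0.156, -0.137, 0.012, 0.017, -0.074, -0.042, 0.234]
```

Request:
carry_out --deltas '[-0.036,-0.029,0.003,-0.025,-0.014,0.078,-0.072,-0.058,0.006,-0.049,-0.028,0.156,-0.108,-0.086,0.009,-0.074,-0.041,0.234,-0.144,-0.115,0.012,-0.098,-0.055,0.313,-0.18,-0.144,0.015,-0.123,-0.069,0.391]' --grip 36 --grip_force 40

```text
time: 1.32
eef_pos: [0.3659, 0.4241, 0.2165]
tcp_rot: [0.378, 0.923, 0.054, 0.046]
contact_force: [-0.1, -0.3, 0.8]
opening: 0.362
finger_force: 0.0
```

Request:
carry_out --deltas '[-0.044,-0.014,0.003,-0.024,-0.014,0.078,-0.088,-0.027,0.006,-0.049,-0.028,0.156,-0.132,-0.04,0.01,-0.073,-0.042,0.234,-0.176,-0.054,0.013,-0.098,-0.056,0.312,-0.22,-0.067,0.016,-0.122,-0.069,0.391]'

```text
time: 1.95
eef_pos: [0.4782, 0.2233, 0.2014]
tcp_rot: [0.548, 0.825, 0.105, 0.089]
contact_force: [0.6, 1.1, 0.1]
opening: 0.357
finger_force: 0.0
```

Request:
carry_out --deltas '[-0.046,0.004,0.006,-0.025,-0.014,0.078,-0.091,0.008,0.011,-0.049,-0.028,0.156,-0.137,0.012,0.017,-0.074,-0.042,0.234,-0.137,0.012,0.017,-0.074,-0.042,0.234,-0.137,0.012,0.017,-0.074,-0.042,0.234]'

```text
time: 2.58
eef_pos: [0.5453, 0.1043, 0.1924]
tcp_rot: [0.638, 0.75, 0.133, 0.113]
contact_force: [0.6, -0.7, 0.1]
opening: 0.355
finger_force: 0.0
```

```bash
python3 - <<'E'
from plan import *
s=ctrl.get_state();print(s["time"],s["eef_pos"],pose([.539,.103,.21],.35)[0],s["opening"],s["contact_force"],s["qpos"])
print(R.from_quat(s["tcp_rot"]).as_matrix(),"\n",pose([0,0,0],.35)[1].as_matrix())
p,W=snap("side","a.png");cv2.imwrite("pics/a1.png",cv2.resize(p[130:340,200:480],(800,600))[:,:,::-1])
rows(line([.539,.103,.117],.35,4))
E
```

```text
2.575 [0.5453 0.1043 0.1924] [0.5454 0.104  0.1922] 0.3554967194473752 [ 0.5733 -0.7365  0.1012] [-0.0223 -0.1245  2.1173  0.0867  0.8063 -0.2327]
[[-0.1604  0.9273  0.3383]
 [ 0.987   0.1507  0.055 ]
 [-0.      0.3428 -0.9394]] 
 [[-0.1603  0.9272  0.3385]
 [ 0.9871  0.1506  0.055 ]
 [ 0.      0.3429 -0.9394]]
[-0.0, -0.008, 0.022, 0.0, -0.0, 0.0, -0.0, -0.016, 0.044, 0.0, -0.0, 0.001, -0.001, -0.024, 0.066, 0.0, -0.0, 0.001, -0.001, -0.032, 0.088, 0.0, -0.0, 0.001]
```

View pics/a1.png

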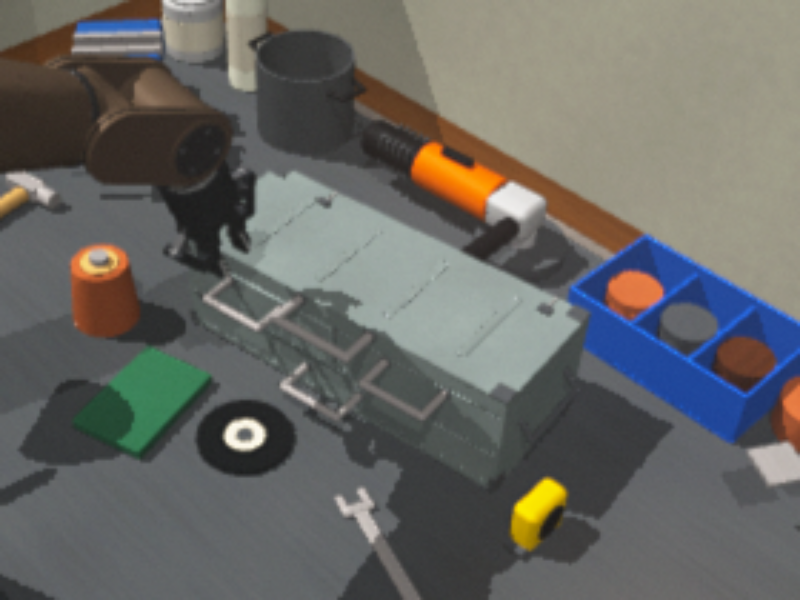

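The gripper is above the left pull, which is at about (235,305) in the crop. With this tilt, the end of the pull would bring the wrist too close to the base, so I reduce the tilt to 0.1 before going down.

```bash
python3 - <<'E'
from plan import *
s=ctrl.get_state();p0,r0=s["eef_pos"],R.from_quat(s["tcp_rot"])
mid=line([.539,.103,.20],.1,2)
end=[pose([.539,.103,z],.1) for z in(.165,.14,.117)]
rows(mid+end)
E
```

```text
[-0.0, -0.004, 0.005, 0.125, -0.0, 0.001, -0.001, -0.008, 0.009, 0.25, -0.0, 0.001, -0.001, -0.02, 0.042, 0.25, -0.0, 0.001, -0.001, -0.029, 0.065, 0.25, -0.0, 0.001, -0.001, -0.037, 0.087, 0.25, -0.0, 0.001]
```

Request:
carry_out --deltas '[-0.0,-0.004,0.005,0.125,-0.0,0.001,-0.001,-0.008,0.009,0.25,-0.0,0.001,-0.001,-0.02,0.042,0.25,-0.0,0.001,-0.001,-0.029,0.065,0.25,-0.0,0.001,-0.001,-0.037,0.087,0.25,-0.0,0.001]'

```text
time: 3.25
eef_pos: [0.5403, 0.1039, 0.0972]
tcp_rot: [0.647, 0.761, 0.038, 0.032]
contact_force: [-0.9, 0.2, 0.2]
opening: 0.359
finger_force: 0.0
```

Request:
carry_out --deltas '[0,0,0,0,0,0]'

```text
time: 3.38
eef_pos: [0.5388, 0.1036, 0.0959]
tcp_rot: [0.647, 0.761, 0.037, 0.031]
contact_force: [-0.5, -0.1, 0.4]
opening: 0.357
finger_force: 0.0
```

```bash
python3 - <<'E'
from plan import *
s=ctrl.get_state();print(s["time"],s["eef_pos"],pose([.539,.103,.117],.1)[0],s["contact_force"],s["qpos"])
p,W=snap("side","b.png");cv2.imwrite("pics/b1.png",cv2.resize(p[190:300,230:380],(800,587))[:,:,::-1])
E
```

```text
3.375 [0.5388 0.1036 0.0959] [0.5409 0.1033 0.0981] [-0.4654 -0.0743  0.4254] [-0.0026  0.116   2.0461  0.0212  0.8855 -0.1774]
```

View pics/b1.png

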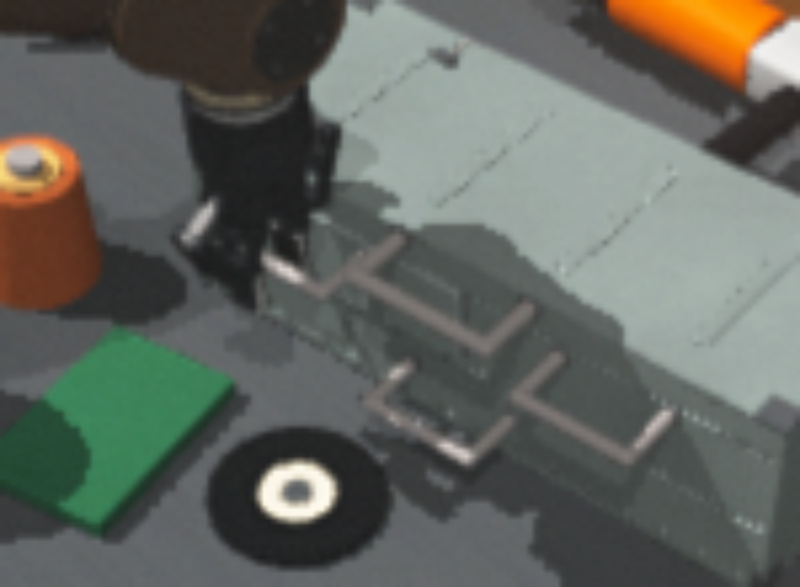

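The bar, visible at about (285,265) in the crop, runs between the fingers. I close on it.

Request:
carry_out --deltas '[0,0,0,0,0,0,0,0,0,0,0,0,0,0,0,0,0,0,0,0,0,0,0,0]' --grip 0 --grip_force 60

```text
time: 3.92
eef_pos: [0.5418, 0.1029, 0.0997]
tcp_rot: [0.648, 0.76, 0.039, 0.033]
contact_force: [-2.5, 2.6, 5.9]
opening: 0.094
finger_force: 58.9
```

```bash
python3 - <<'E'
from plan import *
s=ctrl.get_state();p0,r0=s["eef_pos"],R.from_quat(s["tcp_rot"]);print(p0,s["opening"],s["finger_force"],s["contact_force"])
X=np.array([np.cos(PSI),np.sin(PSI),0])
print(r0.inv().apply(-X*np.array([[.012],[.09]])))
E
```

```text
[0.5418 0.1029 0.0997] 0.09420596051556787 58.920443058013916 [-2.4549  2.6088  5.9493]
[[-0.     -0.0119 -0.0012]
 [-0.0001 -0.0895 -0.0092]]
```

Request:
carry_out --deltas '[0,-0.01,-0.001,0,0,0,0,-0.026,-0.0026,0,0,0,0,-0.044,-0.0044,0,0,0,0,-0.062,-0.0062,0,0,0,0,-0.074,-0.0075,0,0,0]'

```text
time: 4.55
eef_pos: [0.4685, 0.091, 0.0997]
tcp_rot: [0.648, 0.76, 0.04, 0.034]
contact_force: [2.3, 5.2, 4.1]
opening: 0.089
finger_force: 60.1
```

Request:
carry_out --deltas '[0,-0.003,-0.0003,0,0,0,0,-0.006,-0.0006,0,0,0,0,-0.009,-0.0009,0,0,0,0,-0.011,-0.0011,0,0,0,0,-0.011,-0.0011,0,0,0]'

```text
time: 5.18
eef_pos: [0.4578, 0.0893, 0.0996]
tcp_rot: [0.648, 0.76, 0.04, 0.033]
contact_force: [-0.3, 5.1, 5.8]
opening: 0.093
finger_force: 60.3
```

```bash
cat > loc.py <<'E'
from plan import *
s=ctrl.get_state();g=s["eef_pos"]-.019*R.from_quat(s["tcp_rot"]).as_matrix()[:,2]
d=g[:2]-[.694,.011];c,n=np.cos(PSI),np.sin(PSI)
print("t",s["time"],"grasp in chest",d@[c,n],d@[-n,c],g[2],"F",s["contact_force"],"tau",s["wrist_torque"],"op",s["opening"],"q",s["qpos"])
E
python3 loc.py
```

```text
t 5.175 grasp in chest -0.22258223418478343 0.11512106881856367 0.1185455407706181 F [-0.3091  5.0914  5.8381] tau [ 0.7159 -0.057   0.0924] op 0.09301843557235875 q [-0.0371 -0.0825  2.2402  0.0275  0.882  -0.2127]
```

Request:
carry_out --deltas '[0,-0.002,-0.0002,0,0,0,0,-0.004,-0.0004,0,0,0,0,-0.005,-0.0005,0,0,0,0,-0.006,-0.0006,0,0,0]'

```text
time: 5.68
eef_pos: [0.4562, 0.089, 0.0998]
tcp_rot: [0.648, 0.759, 0.045, 0.038]
contact_force: [20.1, 11.8, -11.8]
opening: 0.096
finger_force: 58.5
```

```bash
python3 loc.py
```

```text
t 5.675 grasp in chest -0.22449371120903192 0.1150829766345444 0.11866670786098023 F [ 20.1175  11.7672 -11.7505] tau [ 1.5798 -2.7332  0.2439] op 0.09648522395958604 q [-0.0395 -0.095   2.2522  0.0318  0.8686 -0.2157]
```

The drawer is at its stop: 20 N at -0.2245 in the chest frame. I relax the pull, open the gripper and back off upward.

Request:
carry_out --deltas '[0,0.004,0.0004,0,0,0,0,0.004,0.0004,0,0,0]'

```text
time: 5.92
eef_pos: [0.4563, 0.0891, 0.0997]
tcp_rot: [0.648, 0.76, 0.04, 0.034]
contact_force: [0.6, 5.2, 4.9]
opening: 0.089
finger_force: 60.5
```

Request:
carry_out --deltas '[0,0,0,0,0,0,0,0,0,0,0,0,0,0,0,0,0,0]' --grip 36

```text
time: 6.3
eef_pos: [0.4539, 0.0881, 0.0974]
tcp_rot: [0.648, 0.76, 0.038, 0.032]
contact_force: [-0.7, 0.4, -0.2]
opening: 0.361
finger_force: 0.0
```

Request:
carry_out --deltas '[0,0,-0.025,0,0,0,0,0,-0.06,0,0,0,0,0,-0.1,0,0,0,0,0,-0.12,0,0,0]'

```text
time: 6.8
eef_pos: [0.4433, 0.0862, 0.2197]
tcp_rot: [0.648, 0.76, 0.039, 0.034]
contact_force: [-0.1, -0.3, 0.0]
opening: 0.358
finger_force: 0.0
```

```bash
python3 loc.py; python3 - <<'E'
from plan import *
_,W=snap("top","c.png")
P=W.reshape(-1,3);P=P[np.isfinite(P).all(1)]
X=np.array([np.cos(PSI),np.sin(PSI)]);Y=np.array([-X[1],X[0]])
l=np.c_[(P[:,:2]-[.694,.011])@X,(P[:,:2]-[.694,.011])@Y,P[:,2]]
for n,y0,z0,x0 in(("L",.115,.117,-.225),("lid",0,.143,-.135),("R",-.115,.117,-.135)):
    q=l[(abs(l[:,1]-y0)<.035)&(abs(l[:,2]-z0)<.015)&(abs(l[:,0]-x0)<.025)];print(n,len(q),np.median(q,0) if len(q) else 0)
# waypoint then lid bar approach, grasp at chest y=-0.018
g=np.array([.694,.011])+X*-.136+Y*-.018;print("lid grasp",g)
rows(line([*g,.225],.35))
E
```

```text
t 6.8 grasp in chest -0.2373984305049847 0.11449011086176593 0.2386365078853515 F [-0.0795 -0.2777  0.0452] tau [-0.0136  0.0076 -0.0292] op 0.35826730179885474 q [-0.0444 -0.2833  2.1709  0.0217  1.1527 -0.2121]
L 0 0
lid 77 [-0.1331 -0.      0.1487]
R 64 [-0.1328 -0.1144  0.1217]
lid grasp [ 0.5626 -0.0286]
[-0.033, 0.026, 0.007, -0.061, 0.001, -0.0, -0.066, 0.051, 0.013, -0.122, 0.001, -0.0, -0.099, 0.077, 0.02, -0.182, 0.002, -0.0, -0.132, 0.103, 0.026, -0.243, 0.002, -0.001]
```

Request:
carry_out --deltas '[-0.033,0.026,0.007,-0.061,0.001,-0.0,-0.066,0.051,0.013,-0.122,0.001,-0.0,-0.099,0.077,0.02,-0.182,0.002,-0.0,-0.132,0.103,0.026,-0.243,0.002,-0.001,-0.132,0.103,0.026,-0.243,0.002,-0.001]'

```text
time: 7.48
eef_pos: [0.5674, -0.029, 0.1999]
tcp_rot: [0.64, 0.75, 0.13, 0.109]
contact_force: [-0.3, 1.2, -0.5]
opening: 0.358
finger_force: 0.0
```

```bash
python3 loc.py; python3 - <<'E'
from plan import *
p,W=snap("side","d.png");cv2.imwrite("pics/d1.png",cv2.resize(p[170:320,210:410],(800,600))[:,:,::-1])
P=W.reshape(-1,3);P=P[np.isfinite(P).all(1)]
X=np.array([np.cos(PSI),np.sin(PSI)]);Y=np.array([-X[1],X[0]])
l=np.c_[(P[:,:2]-[.694,.011])@X,(P[:,:2]-[.694,.011])@Y,P[:,2]]
q=l[(abs(l[:,1]-.115)<.035)&(abs(l[:,2]-.117)<.015)&(abs(l[:,0]+.225)<.025)];print("L",len(q),np.median(q,0))
rows(line([.5626,-.0286,.143],.35,4))
E
```

```text
t 7.475 grasp in chest -0.13774140099238447 -0.019182561374418764 0.2177793946626982 F [-0.3325  1.2434 -0.4927] tau [-0.0166  0.1548 -0.0038] op 0.3584643918639936 q [-0.2964 -0.0915  2.0713  0.1969  0.8644 -0.5597]
L 62 [-0.2269  0.1169  0.1217]
[-0.0, -0.006, 0.018, -0.003, -0.001, -0.001, -0.0, -0.011, 0.036, -0.005, -0.001, -0.001, -0.0, -0.017, 0.054, -0.008, -0.002, -0.002, -0.0, -0.023, 0.071, -0.01, -0.002, -0.002]
```

View pics/d1.png

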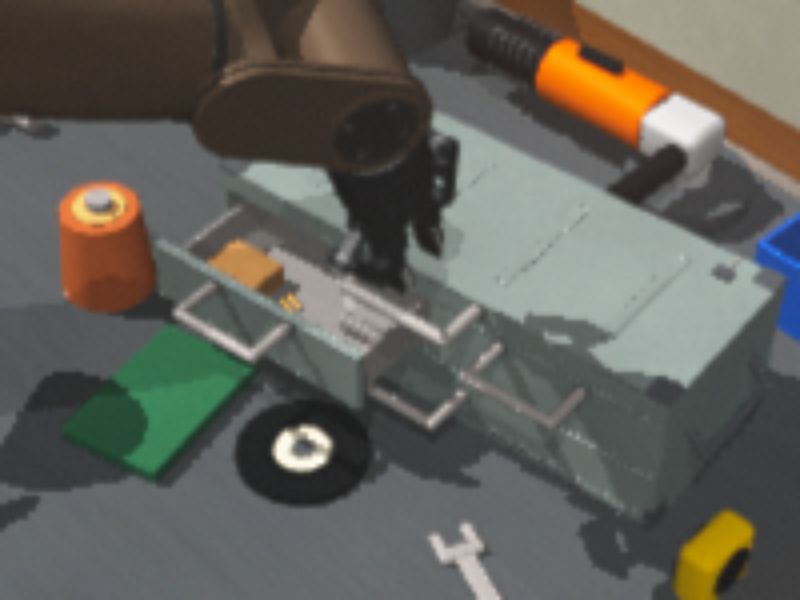

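The drawer is fully out: its pull sits at about (215,330) in the crop, measured at -0.227. The gripper is above the lid bar, with the bar's right end at about (445,335). I go down.

Request:
carry_out --deltas '[-0.0,-0.006,0.018,-0.003,-0.001,-0.001,-0.0,-0.011,0.036,-0.005,-0.001,-0.001,-0.0,-0.017,0.054,-0.008,-0.002,-0.002,-0.0,-0.023,0.071,-0.01,-0.002,-0.002,-0.0,-0.023,0.071,-0.01,-0.002,-0.002]'

```text
time: 8.15
eef_pos: [0.5676, -0.0252, 0.1251]
tcp_rot: [0.637, 0.751, 0.133, 0.112]
contact_force: [-0.2, -0.7, -0.4]
opening: 0.361
finger_force: 0.0
```

```bash
python3 loc.py; python3 - <<'E'
from plan import *
p,W=snap("side","e.png");cv2.imwrite("pics/e1.png",cv2.resize(p[200:300,240:373],(800,600))[:,:,::-1])
E
```

```text
t 8.15 grasp in chest -0.1370141804519344 -0.015522195770890422 0.1429293799271008 F [-0.1972 -0.6843 -0.436 ] tau [-0.0507  0.1821 -0.0355] op 0.3614122776553266 q [-0.2907  0.0048  2.131   0.2355  0.7043 -0.6111]
```

View pics/e1.png

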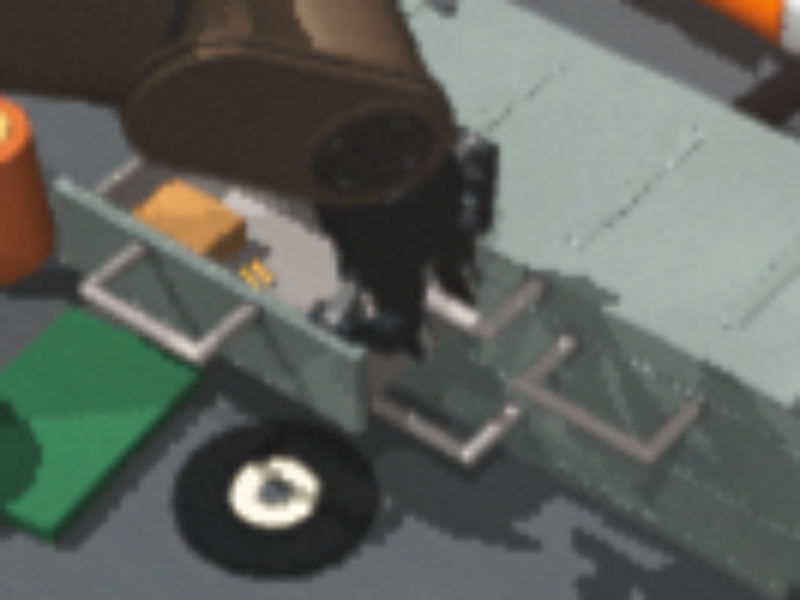

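The bar, visible at about (450,300) in the crop, runs between the fingers. I close on it.

Request:
carry_out --deltas '[0,0,0,0,0,0,0,0,0,0,0,0,0,0,0,0,0,0,0,0,0,0,0,0]' --grip 0 --grip_force 60

```text
time: 8.7
eef_pos: [0.5695, -0.0264, 0.1278]
tcp_rot: [0.637, 0.75, 0.134, 0.114]
contact_force: [-5.4, 0.4, 5.0]
opening: 0.113
finger_force: 58.9
```

```bash
python3 loc.py; cat > arc.py <<'E'
# arc.py th_now th1 th2 ... : rotate the held lid about the hinge from th_now through the given angles
from plan import *
s=ctrl.get_state();p0,r0=s["eef_pos"],R.from_quat(s["tcp_rot"])
X=np.array([np.cos(PSI),np.sin(PSI),0]);Y=np.array([-X[1],X[0],0])
h=np.array([.694,.011,.127])+.09*X
a=[float(x) for x in sys.argv[1:]]
out=[]
for t in a[1:]:
    q=R.from_rotvec(Y*(t-a[0]));out.append((h+q.apply(p0-h),q*r0))
rows(out)
E
python3 arc.py 0 .04 .1 .17 .24 .31 .38 .45 .51 .56 .60
```

```text
t 8.7 grasp in chest -0.13544629939035213 -0.017000156010696862 0.14565973702304844 F [-5.3546  0.3728  4.961 ] tau [0.0949 0.6794 0.041 ] op 0.11312731860606358 q [-0.2921  0.0032  2.1276  0.2361  0.7049 -0.6116]
[-0.0, 0.003, -0.008, 0.04, 0.0, 0.0, -0.0, 0.009, -0.02, 0.1, 0.0, 0.0, -0.0, 0.016, -0.034, 0.17, 0.0, 0.0, -0.0, 0.024, -0.047, 0.24, 0.0, 0.0, -0.0, 0.033, -0.059, 0.31, 0.001, 0.0]
[-0.0, 0.006, -0.014, 0.07, -0.0, 0.0, -0.0, 0.013, -0.028, 0.14, -0.0, 0.0, -0.0, 0.019, -0.039, 0.2, -0.0, 0.0, -0.0, 0.025, -0.048, 0.25, 0.0, 0.0, -0.0, 0.031, -0.055, 0.29, 0.0, 0.0]
```

Request:
carry_out --deltas '[0,0.003,-0.008,0.04,0,0,0,0.009,-0.02,0.1,0,0,0,0.016,-0.034,0.17,0,0,0,0.024,-0.047,0.24,0,0,0,0.033,-0.059,0.31,0,0]'

```text
time: 9.32
eef_pos: [0.5798, -0.0248, 0.1943]
tcp_rot: [0.647, 0.762, 0.015, 0.013]
contact_force: [-2.3, 1.2, -1.0]
opening: 0.117
finger_force: 59.1
```

```bash
cat > ang.py <<'E'
from plan import *
# lid angle from lid-top plane in the depth pictures, chest frame
X=np.array([np.cos(PSI),np.sin(PSI)]);Y=np.array([-X[1],X[0]])
for c in("side","top"):
    _,W=snap(c);P=W.reshape(-1,3);P=P[np.isfinite(P).all(1)]
    l=np.c_[(P[:,:2]-[.694,.011])@X,(P[:,:2]-[.694,.011])@Y,P[:,2]]
    s=l[(l[:,0]>-.08)&(l[:,0]<.085)&(abs(l[:,1]+.14)<.07)&(l[:,2]>.14)&(l[:,2]<.33)]
    if len(s)<30: print(c,"few");continue
    a,b=np.polyfit(s[:,0],s[:,2],1)
    for _ in range(5):
        e=abs(s[:,2]-a*s[:,0]-b);k=e<max(.004,2*np.median(e));a,b=np.polyfit(s[k,0],s[k,2],1)
    print(c,"lid angle",np.arctan(-a),"n",k.sum(),len(s))
s=ctrl.get_state();rz=R.from_quat(s["tcp_rot"]).as_matrix()[:,2];print("tool tilt",np.arctan2(rz[:2]@X,-rz[2]))
g=s["eef_pos"]-.019*rz;d=g-[.694,.011,0];dx=d[:2]@X-.09;dz=g[2]-.127
print("angle by grasp",np.arctan2(dz,-dx)-np.arctan2(.016,.225),"radius",np.hypot(dx,dz),"y",d[:2]@Y,"F",s["contact_force"],"tau",s["wrist_torque"],"t",s["time"],"op",s["opening"])
E
python3 ang.py
```

```text
side lid angle 0.30193476589029133 n 1042 1238
top lid angle 0.30739814078719024 n 1459 1836
tool tilt 0.04104082178029459
angle by grasp 0.3272279066188799 radius 0.22629629717065242 y -0.017006207446765523 F [-6.5866 -0.491   1.4648] tau [-0.0592  0.8538 -0.0222] t 9.425 op 0.11453579985564226
```

Request:
carry_out --deltas '[0,0.006,-0.014,0.07,0,0,0,0.013,-0.028,0.14,0,0,0,0.019,-0.039,0.2,0,0,0,0.025,-0.048,0.25,0,0,0,0.031,-0.055,0.29,0,0]'

```text
time: 10.05
eef_pos: [0.6076, -0.0203, 0.2515]
tcp_rot: [0.642, 0.756, -0.096, -0.081]
contact_force: [-6.5, 0.3, 4.0]
opening: 0.115
finger_force: 60.2
```

```bash
python3 ang.py; python3 arc.py .6 .64 .68 .72 .76 .80
```

```text
side lid angle 0.5737339335665728 n 456 675
top lid angle 0.5832579206231883 n 1106 1427
tool tilt -0.24952924879552638
angle by grasp 0.6155004831377597 radius 0.22641378041403562 y -0.01701114536616615 F [-7.6584 -0.5406  4.9841] tau [-0.0737  1.1271 -0.063 ] t 10.15 op 0.11639903227893918
[-0.0, 0.003, -0.008, 0.04, 0.0, -0.0, -0.0, 0.007, -0.016, 0.08, 0.0, -0.0, -0.0, 0.011, -0.024, 0.12, 0.0, -0.0, -0.0, 0.015, -0.032, 0.16, 0.0, -0.0, -0.0, 0.019, -0.039, 0.2, 0.0, -0.0]
```

Request:
carry_out --deltas '[0,0.003,-0.008,0.04,0,0,0,0.007,-0.016,0.08,0,0,0,0.011,-0.024,0.12,0,0,0,0.015,-0.032,0.16,0,0,0,0.019,-0.039,0.2,0,0]'

```text
time: 10.78
eef_pos: [0.6358, -0.0158, 0.2852]
tcp_rot: [0.631, 0.743, -0.17, -0.143]
contact_force: [-4.2, -0.2, 4.5]
opening: 0.115
finger_force: 60.2
```

```bash
python3 - <<'E'
t=open("ang.py").read()
t=t.replace('''    print(c,"lid''','''    # total least squares: distance of the lid top from the hinge line is fixed, fit a line to robust inliers
    L=cv2.fitLine(s[:,[0,2]].astype(np.float32),cv2.DIST_HUBER,0,.001,.001).ravel();q=s[:,[0,2]]
    for _ in range(6):
        e=abs((q-L[2:])@[-L[1],L[0]]);L=cv2.fitLine(q[e<.006].astype(np.float32),cv2.DIST_HUBER,0,.001,.001).ravel()
    nrm=np.array([-L[1],L[0]]);print(c,"TLS",np.arctan(-L[1]/L[0]),"hinge offset",abs((np.array([.09,.127])-L[2:])@nrm),(e<.006).sum(),len(q))
    print(c,"lid''').replace(".33)]",".40)]").replace("l[:,0]<.085","l[:,0]<.13")
open("ang.py","w").write(t)
E
python3 ang.py
```

```text
side TLS -0.7708599 hinge offset 0.1798415302420369 341 347
side lid angle -0.6391020818954745 n 278 347
top TLS 0.7968517 hinge offset 0.026849440952099738 1124 1430
top lid angle 0.7938024162807233 n 1035 1430
tool tilt -0.4476321728928796
angle by grasp 0.8155014268031096 radius 0.22654014930845948 y -0.017096669227585206 F [-4.4837  0.054   5.6067] tau [-0.0271  0.7827 -0.0684] t 10.875 op 0.11237672895356256
```

The lid is at about 0.80 rad, past balance and held. I ease it back to about 0.675.

```bash
python3 arc.py .798 .775 .75 .725 .70 .675
```

```text
[0.0, -0.002, 0.005, -0.023, -0.0, 0.0, 0.0, -0.003, 0.01, -0.048, -0.0, 0.0, 0.0, -0.005, 0.015, -0.073, -0.0, 0.0, 0.0, -0.007, 0.02, -0.098, -0.0, 0.0, 0.0, -0.008, 0.026, -0.123, -0.0, 0.0]
```

Request:
carry_out --deltas '[0,-0.002,0.005,-0.023,0,0,0,-0.003,0.01,-0.048,0,0,0,-0.005,0.015,-0.073,0,0,0,-0.007,0.02,-0.098,0,0,0,-0.008,0.026,-0.123,0,0]'

```text
time: 11.5
eef_pos: [0.6169, -0.0188, 0.2642]
tcp_rot: [0.639, 0.752, -0.123, -0.104]
contact_force: [-7.1, -1.3, 6.5]
opening: 0.117
finger_force: 60.4
```

Request:
carry_out --deltas '[0,0,0,0,0,0,0,0,0,0,0,0]'

```text
time: 11.75
eef_pos: [0.6166, -0.0189, 0.2639]
tcp_rot: [0.639, 0.752, -0.124, -0.105]
contact_force: [-6.1, -1.3, 5.2]
opening: 0.113
finger_force: 60.3
```

```bash
python3 ang.py;  python3 - <<'E'
from plan import *
p,W=snap("side","f.png");cv2.imwrite("pics/f1.png",cv2.resize(p[130:340,200:480],(800,600))[:,:,::-1])
E
```

```text
side TLS 0.66160214 hinge offset 0.0249561925800214 318 541
side lid angle 0.6063057116060321 n 427 541
top TLS 0.66256416 hinge offset 0.026708912972045452 1274 1550
top lid angle 0.6592327868881187 n 1190 1550
tool tilt -0.32575607851055305
angle by grasp 0.6828071439236907 radius 0.2264000373837577 y -0.01703325763148434 F [-6.7242 -0.5137  5.4048] tau [-0.0821  1.161  -0.0019] t 11.85 op 0.11165297853310968
```

View pics/f1.png

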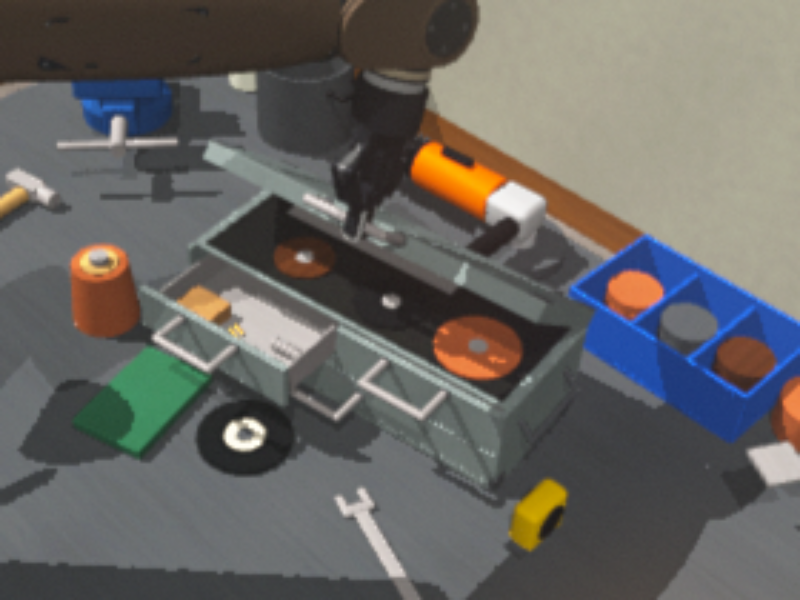

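The lid stands at about 0.67 rad, held at (355,220) in the crop. The left drawer is fully out, the other drawers are shut and the loose things are where they were. I hand the job in.

```bash
python3 -c "
from plant import ctrl
print(ctrl.sign_off())"
```

```text
the job is handed in; nothing more can be done
None
```

The upper left drawer is out to its stop. I lifted the lid to about 0.80 rad, past balance, then eased it back to about 0.67 rad, just below the 0.72 rad balance point. It is still held by its bar, and the other drawers and bench items look undisturbed; I handed the job in at about 12 s.

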